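# Load the carrying tray with fragile jars and call for collection

## Robot

A 6-joint arm with a two-finger parallel gripper is mounted at the origin on a cart in front of the work surface, level with it; the furniture and walls round the work are solid. World frame = base frame: x ahead of the robot, y to its left, z up, the work surface at z = 0. Lengths are in m, angles in rad, forces in N, time in s.
With the tool pointing down it reaches from about 0.325 to 0.775 m from the base axis. Payload 5.5 kg.
Tool frame: the origin (TCP) lies at the very end of the fingers, on their centre line; the grasp point (between the pads) lies env.grasp_offset behind it (env.grasp_offset is the distance from the TCP to the grasp point, in m); z points along the fingers, y is the line along which they close (so a half turn about z gives the same grasp; the last joint's range is limited). The gripper opens to 85 mm and grips with 20 to 120 N. Pads are 22 mm wide; open, the fingers measure 114 mm over their backs; the gripper's body (76 mm by 85 mm) begins 54 mm behind the grasp point. The pads swing forward as they close: fully open they stand 13 mm farther back than shut.
Start: joints at [-1.255, 0.091, 1.231, -0, 1.82, -0.057], TCP at [0.219, -0.559, 0.231] pointing down, gripper open.
Joint ranges: [-2.87, 2.87], [-0.86, 2.18], [0.17, 2.46], [-1.51, 4.65], [0.06, 2.69], [-2.65, 2.65]. Speed limits (rad/s): [2.57, 2.57, 3.01, 3.14, 3.14, 3.14].

## Interface

Orientations are given as a rotation vector (axis times angle).
In Python, from cell import env gives the robot as it stands.
- The arm moves only by the tool arm_command, never from a script. Its argument "moves" is a list of rows, each an object of numbers: "x", "y", "z": the shift along the world's x, y, z in cm; "spin": the turn about the world's z in degrees; "claw": the opening in per cent of the stroke, from 0 (shut) to 100 (fully open). In form: [{"x": .., "y": .., "z": .., "spin": .., "claw": ..}, ...]. A call has 1 to 12 rows; each row shifts and turns the commanded pose from where the row before left it; what a row does not reach is not made up. A row lasts 1/8 s, in which the tool goes at most 62.5 mm and 10.7 degrees, less where a joint would pass 70% of its speed; a pose out of reach is approached as far as the arm can. A call with a gripper value outside its range is refused whole. The fingers move at their own pace and stop on an object; the grip force is fixed at half the most. Time passes only in rows, so rows that do not move let the fingers close. It gives the time, the measured TCP pose, the force, the opening and the grip force at its end, in the units of the state.
- env.get_obs(): the state, without advancing time (a new reading comes with each control period).
- env.get_image(name): name is "side" or "top" or "wrist"; returns a dict with "image" (420x560x3 uint8, red, green, blue), "fx", "fy", "cx", "cy" (pixels), "dist" ([k1, k2, p1, p2, k3] as OpenCV has them; the pictures are not rectified), "camera_from_world" (4x4, takes a point from world to camera coordinates); the wrist camera has in their place "tool_from_camera" (4x4, takes a point from camera to tool coordinates, whose origin is the TCP and whose axes are the flange's). Camera axes: x right, y down, z forward; pixel columns grow to the right and rows downward; lengths in m; the calibration is good to about 2 mm. A picture is of the moment at which its call begins: read the wrist's pose just before it. There is no depth.
- env.finish_job(): hands the job in; it is judged then, once.
Trained networks look in a picture, given as the dict that the camera call returned (one of the last four; its "shot" number tells which), for a name from the list of things; names that differ only in an ending like _2 or _b are one class to them, and where a whole thing is asked for, a point or a joint stands for the part that bears it (a point fixed in the world has none). Each returns a list of dicts, best first, with "score" (0 to 1); they miss things now and then, are a little off and sometimes report something else, mostly with a low value. They report only what shows in the picture. A call takes as long as a camera call. They do not tell look-alikes from the thing itself.
- env.find_in(picture, label): "position" ([x, y, z] in m, in world coordinates, good to about 4 mm: the middle of the surface that is visible of it).
The state is a dict: "time_s": time; "joints": joint angles; "joint_vel": joint speeds; "tau": joint torques, N m; "position": TCP position; "orientation": TCP orientation; "wrist_force": force on the tool from outside, world axes, zero at the start; "ft_torque": the same for the moment, N m; "grip_width": finger opening in m; "grip_force": force on a finger pad.
Only numpy, scipy, OpenCV 4.12 (cv2) and the standard library are available. Lean on these libraries where they do the work, as an engineer would, in place of code of your own. Each camera call takes 0.05 s, during which the arm holds its last target. There are 200 camera calls.

## Task

Get the jars ready for collection: move whatever was left lying on the plywood collection board over to the cork tool mat, and stand every white screw jar upright in the grey carrying tray where the tray is now; the jars are thin-walled, so never squeeze one with more than about 40 N per finger. Then carry the tray level by its grip bar to the plywood board, set it down squarely in the middle of it, and only then ring for collection by pressing the bell's plunger gently all the way down and letting go. Leave the cube carton and everything else where it is.

Things in the scene. Friction and masses are not known exactly. Their poses are not given: they have to be found in the camera images.
- jar_1_mid (a point): white cylindrical screw jar, 64 mm across, 66 mm tall, 0.11 kg give or take a fifth, thin-walled; stands upright on the desk at the start. This point is its centre, 33 mm above its underside; z points up through the lid. One of three or four such jars; absent in some starts.
- jar_2_mid (a point): white cylindrical screw jar, 64 mm across, 66 mm tall, 0.11 kg give or take a fifth, thin-walled; stands upright on the desk at the start. This point is its centre, 33 mm above its underside; z points up through the lid. One of three or four such jars; absent in some starts.
- jar_3_mid (a point): white cylindrical screw jar, 64 mm across, 66 mm tall, 0.11 kg give or take a fifth, thin-walled; stands upright on the desk at the start. This point is its centre, 33 mm above its underside; z points up through the lid. One of three or four such jars; absent in some starts.
- jar_4_mid (a point): white cylindrical screw jar, 64 mm across, 66 mm tall, 0.11 kg give or take a fifth, thin-walled; stands upright on the desk at the start. This point is its centre, 33 mm above its underside; z points up through the lid. One of three or four such jars; absent in some starts.
- tray_grip (a point): centre of the black grip bar (64 mm long in x, 14 thick in y, 20 high, flat sides) over the middle of the loose grey tray, 88 mm above its underside, on two posts at x = +-25. Tray 290 (x) by 170 (y) mm, 0.3 kg, floor top 5 mm and wall tops 20 mm above the underside, walls 4 thick. Four jars fit, e.g. at x = +-88, y = +-41. z up.
- board: plywood collection board, 310 mm (x) by 180 mm (y), 8 mm thick, fixed on the white bench to the right; origin at the centre of its underside. The tray belongs in its middle with its long side along the board's x (either way round).
- tool_mat: cork tool mat, 220 mm (x) by 140 mm (y), 3 mm thick, fixed on the wooden desk at the left; origin at the centre of its underside. Things left on the board go here, lying flat with their middles well within the mat.
- stapler_mid (a point): stapler lying on the plywood board: 30 mm wide (x), 125 mm long (y), 34 mm high, 0.16 kg; this point is its centre, 17 mm above its underside; z up. Its arm does not move. Absent in some starts (one of stapler and marker or both are there).
- marker_mid (a point): black felt marker lying on the plywood board: 18 mm wide (x), 126 mm long (y), 17 mm high, 0.02 kg, does not roll; this point is its centre, about 8 mm above its underside; z up. Absent in some starts.
- bell_top (a point): top of the plunger head (when up) of the counter bell fixed on the desk: dome 80 mm across on a black foot; the plunger is a steel button 30 mm across on top, 75 mm above the desk, that moves straight down. z up; does not move with the plunger.
- plunger (a joint): bell plunger travel in m: 0 up, 0.012 fully down at its stop. Springs back by itself; it begins to move at about 2.5 N and reaches the stop at about 7.5 N. Pressing or hitting it with more than 40 N damages it.
- cube_carton_mid (a point): blue cube carton, 62x60x61 mm, loose, standing among the jars; not part of the job, leave it where it is. This point is its centre, 30 mm above its underside. Fixed pick bins 72 mm high stand behind the jars, from about x = 0.72 m on.
Mind the look-alikes: they are no part of the job. Leave any purple or red look-alike of the part that bears jar_2_mid alone.

How it is judged:
By the outcome, as a careful person would: the job done as asked, in the order asked, and still so for the second after the job is handed in, with the robot touching nothing.
Of jar_1, jar_2, jar_3, jar_4 only 3 to 4 are there at a start; the rules pass over those that are not, and their reading is None.
Of stapler, marker only 1 to 2 are there at a start; the rules pass over those that are not, and their reading is None.
At some moment in a run one of jar_1, jar_2, jar_3, jar_4 may be knocked a few centimetres aside while the robot is not near it.
It also fails if it takes over 208 s, if anything falls off the work surface, if the arm or the gripper's body presses on something with over 40 N, if the wrist force passes 120 N, or if a joint passes its speed limit or range.

## Working session

There is one attempt and no reset: what is moved stays moved. The work goes in short steps, Python scripts to look and compute and a tool call to move; the robot and the scene stay as the last step left them, time stands still between calls to the robot, and variables do not carry over. Pictures are saved under pics/ and viewed, at most 15 in all, crops included, and the job is handed in when it is done.

Besides the shell and the picture viewer there is one more tool, called after "Request:" in YAML: its name, and indented under it one key for each argument. arm_command: Moves the arm, as the interface text tells. Its arguments: {"type":"object","properties":{"moves":{"type":"array"}},"required":["moves"]}

```bash
ls; mkdir -p pics; cat > h.py <<'E'
from cell import env
import cv2, numpy as np
def shot(cam,name=None):
    p=env.get_image(cam)
    if name: cv2.imwrite('pics/'+name,p['image'][:,:,::-1])
    return p
def find(p,labels):
    for l in labels:
        for d in env.find_in(p,l): print(l,np.round(d['position'],3),round(d['score'],2))
def px(p,P):
    c=np.array(p['camera_from_world']); K=np.array([[p['fx'],0,p['cx']],[0,p['fy'],p['cy']],[0,0,1.]])
    r,_=cv2.Rodrigues(c[:3,:3]); return cv2.projectPoints(np.array(P,float).reshape(-1,3),r,c[:3,3],K,np.array(p['dist'],float))[0].reshape(-1,2)
def ray(p,uv,z):
    K=np.array([[p['fx'],0,p['cx']],[0,p['fy'],p['cy']],[0,0,1.]])
    n=cv2.undistortPoints(np.array(uv,float).reshape(-1,1,2),K,np.array(p['dist'],float)).reshape(-1,2)
    if 'camera_from_world' in p: T=np.linalg.inv(np.array(p['camera_from_world']))
    else:
        o=p['obs']; W=np.eye(4); W[:3,:3]=cv2.Rodrigues(np.array(o['orientation'],float))[0]; W[:3,3]=o['position']; T=W@np.array(p['tool_from_camera'])
    d=np.c_[n,np.ones(len(n))]@T[:3,:3].T; o=T[:3,3]
    return o+d*((z-o[2])/d[:,2])[:,None]
E
python3 - <<'E'
from h import *
print(env.grasp_offset); o=env.get_obs(); print(o)
L=['jar_1_mid','tray_grip','board','tool_mat','stapler_mid','marker_mid','bell_top','cube_carton_mid']
for c in('top','side'):
    p=shot(c,c+'0.png'); print(c); find(p,L)
E
```

```text
pics
0.0187
{'time_s': 0.0, 'joints': array([-1.25471433e+00,  9.18286402e-02,  1.23192290e+00, -6.75243625e-07,
        1.81977907e+00, -5.67118711e-02]), 'joint_vel': array([ 7.64872953e-04, -3.90559237e-04,  1.73768390e-03, -6.07445249e-04,
       -7.74741410e-04,  3.18936259e-05]), 'tau': array([ 5.14745061e-04, -4.58733594e+01, -4.18019950e+01, -3.98698444e-05,
        1.14726558e-02,  2.88526246e-05]), 'position': array([ 0.21843282, -0.55851626,  0.23014805]), 'orientation': array([-3.08528673e+00, -5.81841859e-01,  3.94452311e-04]), 'wrist_force': array([ 0.08990022, -0.52587919,  0.50264278]), 'ft_torque': array([0.01732464, 0.04063664, 0.00083712]), 'grip_force': 0.0, 'grip_width': 0.08542366621582986}
top
tray_grip [0.476 0.083 0.004] 0.79
board [ 0.583 -0.358  0.006] 0.93
tool_mat [0.434 0.412 0.008] 0.55
stapler_mid [ 0.497 -0.361  0.038] 0.84
bell_top [ 0.48  -0.16   0.034] 0.66
bell_top [0.478 0.083 0.002] 0.16
cube_carton_mid [0.631 0.291 0.059] 0.59
side
jar_1_mid [0.674 0.17  0.066] 0.95
tray_grip [0.488 0.078 0.004] 0.75
board [ 0.603 -0.368  0.009] 0.77
tool_mat [0.44  0.408 0.007] 0.87
stapler_mid [ 0.51  -0.371  0.036] 0.63
marker_mid [ 0.604 -0.366  0.009] 0.39
bell_top [ 0.499 -0.172  0.034] 0.89
cube_carton_mid [0.643 0.288 0.062] 0.64
```

View pics/top0.png

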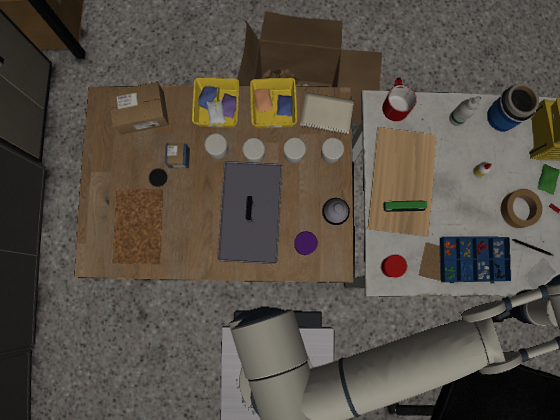

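View pics/side0.png

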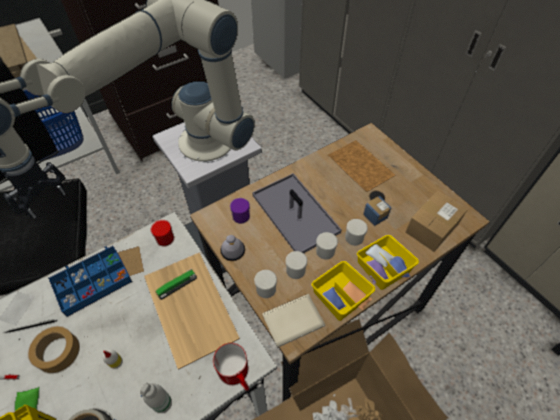

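The top view shows four white jars at (216,147), (253,150), (294,150) and (332,151). The tray is at (250,212) with its bar along x. The green stapler is at (406,206) on the board, with no marker. The bell is at (336,210), the carton at (177,155), and the purple and red look-alikes at (306,243) and (395,266). The side view agrees.

```bash
cat > seg.py <<'E'
from h import *
def rect(p,mask,box,z,name):
    m=np.zeros(mask.shape,np.uint8); x0,y0,x1,y1=box; m[y0:y1,x0:x1]=mask[y0:y1,x0:x1]
    m=cv2.morphologyEx(m,cv2.MORPH_CLOSE,np.ones((3,3)))
    cs,_=cv2.findContours(m,cv2.RETR_EXTERNAL,cv2.CHAIN_APPROX_NONE)
    if not cs: print(name,'none'); return
    c=max(cs,key=cv2.contourArea).reshape(-1,2).astype(float)
    w=ray(p,c,z)[:,:2]*1000
    (cx,cy),(a,b),ang=cv2.minAreaRect(w.astype(np.float32))
    if a<b: a,b,ang=b,a,ang-90
    print(name,'centre',round(cx,1),round(cy,1),'size',round(a),round(b),'long axis deg from x',round((ang+90)%180-90,1))
E
python3 - <<'E'
from seg import *
p=shot('top'); im=p['image']; hsv=cv2.cvtColor(im,cv2.COLOR_RGB2HSV); H,S,V=[hsv[:,:,i].astype(int) for i in range(3)]
for u,v in((250,180),(235,230),(216,147),(405,160),(405,206),(249,207),(140,210),(200,200),(336,210),(375,200)): print((u,v),hsv[v,u],im[v,u])
jar=((S<45)&(V>110)).astype(np.uint8)*255
for i,u in enumerate((216,253,294,332)): rect(p,jar,(u-17,132,u+17,168),.066,'jar%d'%i)
rect(p,((S<70)&(V<125)).astype(np.uint8)*255,(210,161,290,270),.018,'tray')
rect(p,((V<40)).astype(np.uint8)*255,(235,185,265,235),.098,'grip')
rect(p,((H>45)&(H<85)&(S>100)).astype(np.uint8)*255,(375,190,435,220),.034,'stapler')
rect(p,((S>60)).astype(np.uint8)*255,(364,122,440,240),.008,'board')
print(ray(p,[(376,128),(434,131),(428,235),(369,230),(114,190),(162,190),(160,263),(113,263)],.005).round(3))
print('bell',ray(p,[(337,205)],.075), 'proj',px(p,[[.48,-.16,.075],[.48,-.16,0]]))
E
```

```text
(250, 180) [135  14  72] [70 68 72]
(235, 230) [135  21  74] [71 68 74]
(216, 147) [ 20  23 136] [136 132 124]
(405, 160) [ 16 108 123] [123  99  71]
(405, 206) [ 60 142  86] [38 86 38]
(249, 207) [0 0 9] [9 9 9]
(140, 210) [ 14 144  92] [92 64 40]
(200, 200) [ 15 113 102] [102  80  57]
(336, 210) [143  10 104] [103 100 104]
(375, 200) [ 16 104 137] [137 111  81]
jar0 centre 661.7 184.3 size 63 57 long axis deg from x 1.7
jar1 centre 650.1 74.7 size 62 60 long axis deg from x 46.6
jar2 centre 652.1 -42.5 size 62 60 long axis deg from x 0.7
jar3 centre 653.6 -150.8 size 62 61 long axis deg from x -43.8
tray centre 479.2 83.5 size 296 171 long axis deg from x -2.4
grip centre 476.0 81.6 size 63 16 long axis deg from x 0.7
stapler centre 499.5 -363.1 size 123 20 long axis deg from x -89.3
board centre 575.5 -363.5 size 311 181 long axis deg from x -6.8
[[ 0.736 -0.289  0.005]
 [ 0.731 -0.467  0.005]
 [ 0.415 -0.436  0.005]
 [ 0.428 -0.262  0.005]
 [ 0.538  0.49   0.005]
 [ 0.54   0.344  0.005]
 [ 0.325  0.341  0.005]
 [ 0.323  0.48   0.005]]
bell [[ 0.48920125 -0.16110017  0.075     ]] proj [[336.62643899 208.2726833 ]
 [333.76590972 212.20708927]]
```

Request:
arm_command:
  moves:
    - {"x": 4,"y": 2.8,"spin": 9.9}
    - {"x": 4,"y": 2.8,"spin": 9.9}
    - {"x": 4,"y": 2.8,"spin": 9.9}
    - {"x": 4,"y": 2.8,"spin": 9.9}
    - {"x": 4,"y": 2.8,"spin": 9.9}
    - {"x": 4,"y": 2.8,"spin": 9.9}
    - {"x": 4,"y": 2.8,"spin": 9.6,"z": -3}
    - {"z": -5}
    - {"claw": 70}

```text
invalid input at $.moves[0]: expected keys x, y, z, spin, claw
```

```bash
cat >> h.py <<'E'
def wrist(name=None):
    o=env.get_obs(); p=shot('wrist',name); p['obs']=o
    return p,o
def st(o=None):
    o=o or env.get_obs(); R=cv2.Rodrigues(np.array(o['orientation'],float))[0]
    print('t',round(o['time_s'],2),'pos',np.round(o['position'],4),'closeyaw',round(np.degrees(np.arctan2(R[1,1],R[0,1])),1),'tilt',np.round(R[:2,2],3),'w',round(o['grip_width'],4),'gf',round(o['grip_force'],1),'F',np.round(o['wrist_force'],1),'j6',round(o['joints'][5],2))
E
python3 - <<'E'
from h import *
p,o=wrist('w1.png'); st(o); find(p,['stapler_mid','board','marker_mid'])
hsv=cv2.cvtColor(p['image'],cv2.COLOR_RGB2HSV); m=((hsv[:,:,0]>45)&(hsv[:,:,0]<85)&(hsv[:,:,1]>100)).astype(np.uint8)*255
from seg import rect
rect(p,m,(0,0,560,420),.042,'st')
E
```

```text
t 0.95 pos [ 0.2185 -0.5588  0.2313] closeyaw -68.6 tilt [0. 0.] w 0.0855 gf 0.0 F [-0.1 -0.6 -0.3] j6 -0.06
st centre 306.5 -499.2 size 33 29 long axis deg from x 17.3
```

View pics/w1.png

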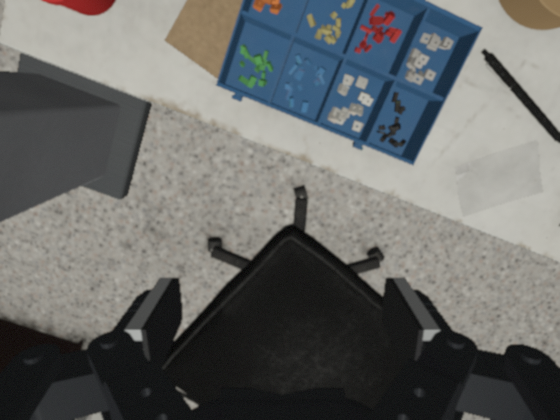

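The move was refused because every row needs all five keys. The picture therefore shows only the start view, a chair with the compartment box at (350,70).

Request:
arm_command:
  moves:
    - {"x": 4,"y": 2.8,"z": 0,"spin": 9.9,"claw": 100}
    - {"x": 4,"y": 2.8,"z": 0,"spin": 9.9,"claw": 100}
    - {"x": 4,"y": 2.8,"z": 0,"spin": 9.9,"claw": 100}
    - {"x": 4,"y": 2.8,"z": 0,"spin": 9.9,"claw": 100}
    - {"x": 4,"y": 2.8,"z": 0,"spin": 9.9,"claw": 100}
    - {"x": 4,"y": 2.8,"z": 0,"spin": 9.9,"claw": 100}
    - {"x": 4,"y": 2.8,"z": -3,"spin": 9.6,"claw": 80}
    - {"x": 0,"y": 0,"z": -5,"spin": 0,"claw": 70}
    - {"x": 0,"y": 0,"z": 0,"spin": 0,"claw": 70}

```text
time_s: 2.28
position: [0.4969, -0.3607, 0.1456]
orientation: [-2.206, -2.222, 0.002]
wrist_force: [-1.5, -0.2, -0.1]
grip_width: 0.0598
grip_force: 0.0
```

```bash
python3 - <<'E'
from h import *
from seg import rect
p,o=wrist('w2.png'); st(o); find(p,['stapler_mid'])
hsv=cv2.cvtColor(p['image'],cv2.COLOR_RGB2HSV); m=((hsv[:,:,0]>45)&(hsv[:,:,0]<85)&(hsv[:,:,1]>100)).astype(np.uint8)*255
rect(p,m,(0,0,560,420),.04,'st')
E
```

```text
t 2.27 pos [ 0.4969 -0.3607  0.1456] closeyaw 0.4 tilt [-0.008  0.006] w 0.0598 gf 0.0 F [-1.5 -0.2 -0.1] j6 -0.69
stapler_mid [ 0.497 -0.354  0.037] 0.83
st centre 499.4 -363.6 size 119 20 long axis deg from x -88.4
```

View pics/w2.png

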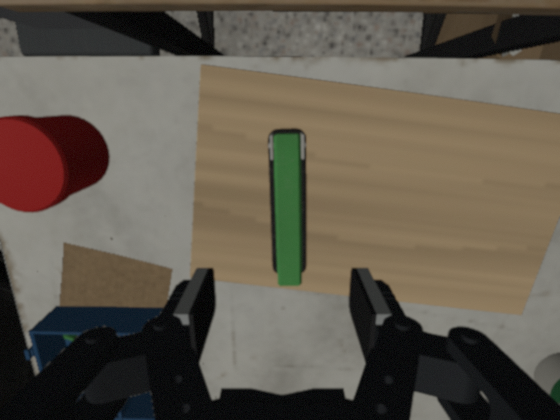

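The wrist view shows the stapler centred at about (288,205) on the board, between the fingers, with no marker.

Request:
arm_command:
  moves:
    - {"x": 0.25,"y": -0.25,"z": -5,"spin": 0,"claw": 70}
    - {"x": 0,"y": 0,"z": -4.9,"spin": 0,"claw": 60}
    - {"x": 0,"y": 0,"z": -2,"spin": 0,"claw": 50}
    - {"x": 0,"y": 0,"z": -1,"spin": 0,"claw": 37}
    - {"x": 0,"y": 0,"z": 0,"spin": 0,"claw": 34}
    - {"x": 0,"y": 0,"z": 0,"spin": 0,"claw": 34}
    - {"x": 0,"y": 0,"z": 0,"spin": 0,"claw": 34}

```text
time_s: 3.25
position: [0.5018, -0.3659, 0.024]
orientation: [2.213, 2.227, 0.0]
wrist_force: [1.1, -0.0, -0.8]
grip_width: 0.0289
grip_force: 0.0
```

Request:
arm_command:
  moves:
    - {"x": 0,"y": 0,"z": 0,"spin": 0,"claw": 33}
    - {"x": 0,"y": 0,"z": 0,"spin": 0,"claw": 33}

```text
time_s: 3.5
position: [0.5011, -0.3653, 0.0225]
orientation: [2.214, 2.228, 0.0]
wrist_force: [0.6, 0.4, 0.4]
grip_width: 0.0277
grip_force: 0.0
```

Request:
arm_command:
  moves:
    - {"x": 0,"y": 0,"z": 0,"spin": 0,"claw": 31}
    - {"x": 0,"y": 0,"z": 0,"spin": 0,"claw": 31}

```text
time_s: 3.75
position: [0.501, -0.3653, 0.0222]
orientation: [-2.214, -2.228, 0.0]
wrist_force: [0.0, 0.4, -0.7]
grip_width: 0.0266
grip_force: 0.0
```

Request:
arm_command:
  moves:
    - {"x": 0,"y": 0,"z": -0.4,"spin": 0,"claw": 27}
    - {"x": 0,"y": 0,"z": 0,"spin": 0,"claw": 26}
    - {"x": 0,"y": 0,"z": 0,"spin": 0,"claw": 26}

```text
time_s: 4.12
position: [0.5009, -0.3653, 0.0181]
orientation: [-2.214, -2.228, 0.0]
wrist_force: [-0.4, 0.2, 0.7]
grip_width: 0.0221
grip_force: 0.0
```

Request:
arm_command:
  moves:
    - {"x": 0,"y": 0,"z": 0,"spin": 0,"claw": 23}
    - {"x": 0,"y": 0,"z": 0,"spin": 0,"claw": 23}

```text
time_s: 4.38
position: [0.501, -0.3653, 0.0182]
orientation: [-2.214, -2.228, 0.0]
wrist_force: [-0.7, -0.5, -0.8]
grip_width: 0.0195
grip_force: 2.4
```

Request:
arm_command:
  moves:
    - {"x": 0,"y": 0,"z": 0,"spin": 0,"claw": 20}
    - {"x": 0,"y": 0,"z": 0,"spin": 0,"claw": 20}

```text
time_s: 4.62
position: [0.5011, -0.3654, 0.0184]
orientation: [2.214, 2.228, 0.0]
wrist_force: [0.1, -0.2, -0.0]
grip_width: 0.0184
grip_force: 58.7
```

Request:
arm_command:
  moves:
    - {"x": 0,"y": 0,"z": 3,"spin": 0,"claw": 20}
    - {"x": 0,"y": 0,"z": 6,"spin": 0,"claw": 20}
    - {"x": 0,"y": 3,"z": 6,"spin": 0,"claw": 20}
    - {"x": -0.5,"y": 6,"z": 0,"spin": 0,"claw": 20}
    - {"x": -0.6,"y": 6,"z": 0,"spin": 0,"claw": 20}
    - {"x": -0.6,"y": 6,"z": 0,"spin": 0,"claw": 20}
    - {"x": -0.6,"y": 6,"z": 0,"spin": 0,"claw": 20}
    - {"x": -0.6,"y": 6,"z": 0,"spin": 0,"claw": 20}
    - {"x": -0.6,"y": 6,"z": 0,"spin": 0,"claw": 20}
    - {"x": -0.6,"y": 6,"z": 0,"spin": 0,"claw": 20}
    - {"x": -0.6,"y": 6,"z": 0,"spin": 0,"claw": 20}
    - {"x": -0.6,"y": 6,"z": 0,"spin": 0,"claw": 20}

```text
time_s: 6.12
position: [0.4474, 0.2045, 0.1641]
orientation: [2.214, 2.228, 0.0]
wrist_force: [0.6, 0.1, -1.9]
grip_width: 0.0183
grip_force: 58.8
```

Request:
arm_command:
  moves:
    - {"x": -0.6,"y": 6,"z": 0,"spin": 0,"claw": 20}
    - {"x": -0.6,"y": 6,"z": 0,"spin": 0,"claw": 20}
    - {"x": -0.6,"y": 6,"z": 0,"spin": 0,"claw": 20}
    - {"x": 0,"y": 3,"z": -4,"spin": 0,"claw": 20}
    - {"x": 0,"y": 0,"z": -4,"spin": 0,"claw": 20}
    - {"x": 0,"y": 0,"z": 0,"spin": 0,"claw": 20}
    - {"x": 0,"y": 0,"z": 0,"spin": 0,"claw": 20}

```text
time_s: 7.0
position: [0.4306, 0.4127, 0.0858]
orientation: [2.215, 2.228, 0.002]
wrist_force: [-0.1, 0.5, -0.6]
grip_width: 0.0187
grip_force: 58.8
```

Request:
arm_command:
  moves:
    - {"x": 0,"y": 0,"z": -4,"spin": 0,"claw": 20}
    - {"x": 0,"y": 0,"z": -2.4,"spin": 0,"claw": 20}
    - {"x": 0,"y": 0,"z": -1,"spin": 0,"claw": 20}
    - {"x": 0,"y": 0,"z": 0,"spin": 0,"claw": 20}
    - {"x": 0,"y": 0,"z": 0,"spin": 0,"claw": 25}
    - {"x": 0,"y": 0,"z": 0,"spin": 0,"claw": 40}
    - {"x": 0,"y": 0,"z": 0,"spin": 0,"claw": 55}
    - {"x": 0,"y": 0,"z": 5,"spin": 0,"claw": 60}
    - {"x": 2,"y": -4,"z": 6,"spin": 0,"claw": 85}
    - {"x": 4,"y": -4,"z": 2,"spin": 0,"claw": 85}
    - {"x": 4,"y": -4,"z": 0,"spin": 0,"claw": 85}
    - {"x": 4,"y": -4,"z": 0,"spin": 0,"claw": 85}

```text
time_s: 8.5
position: [0.568, 0.2581, 0.1311]
orientation: [2.214, 2.229, 0.002]
wrist_force: [-0.2, 0.9, -0.2]
grip_width: 0.0724
grip_force: 0.0
```

Request:
arm_command:
  moves:
    - {"x": 2,"y": -4,"z": 0,"spin": 0,"claw": 85}
    - {"x": 4,"y": -2.5,"z": 0,"spin": 0,"claw": 85}
    - {"x": 2,"y": 0,"z": 0,"spin": 0,"claw": 85}
    - {"x": 0,"y": 0,"z": 0,"spin": 0,"claw": 85}

```text
time_s: 9.0
position: [0.6474, 0.1935, 0.1294]
orientation: [-2.216, -2.226, 0.001]
wrist_force: [-0.8, 0.3, 0.0]
grip_width: 0.0725
grip_force: 0.0
```

```bash
python3 - <<'E'
from h import *
from seg import rect
p,o=wrist('w3.png'); st(o); find(p,['jar_1_mid'])
print(np.array(p['tool_from_camera']).round(3),p['fx'])
p=shot('top','top2.png'); find(p,['stapler_mid','jar_1_mid','tool_mat'])
hsv=cv2.cvtColor(p['image'],cv2.COLOR_RGB2HSV); m=((hsv[:,:,0]>45)&(hsv[:,:,0]<85)&(hsv[:,:,1]>100)).astype(np.uint8)*255
rect(p,m,(100,180,180,270),.037,'st')
E
```

```text
t 9.0 pos [0.6474 0.1935 0.1294] closeyaw 0.3 tilt [-0.001 -0.   ] w 0.0725 gf 0.0 F [-0.8  0.3  0. ] j6 0.24
jar_1_mid [0.665 0.19  0.068] 0.56
[[ 0.    -0.95  -0.312  0.08 ]
 [ 1.    -0.     0.001 -0.001]
 [-0.001 -0.312  0.95  -0.143]
 [ 0.     0.     0.     1.   ]] 350.4670407147172
stapler_mid [0.426 0.408 0.033] 0.91
tool_mat [0.441 0.412 0.005] 0.64
tool_mat [0.501 0.055 0.003] 0.37
st centre 429.7 408.5 size 118 20 long axis deg from x -89.1
```

View pics/w3.png

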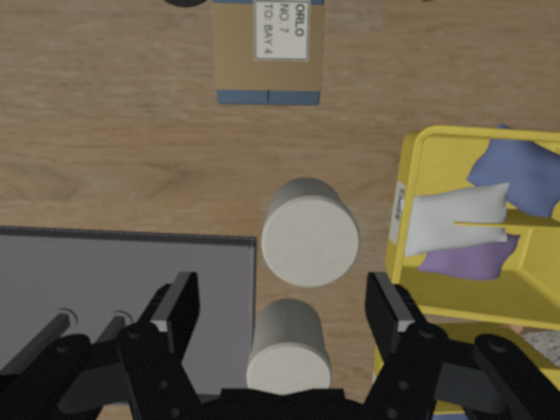

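Jar 0's lid is at (311,239), the next jar at (288,372), the bin rim at (403,200) and the tray's right end at (256,300). The stapler lies in the middle of the mat.

```bash
cat >> h.py <<'E'
def circ(p,uv,z=.066,r=60,thr=100):
    u,v=uv; im=p['image']; g=cv2.cvtColor(im,cv2.COLOR_RGB2GRAY); 
    cs=cv2.HoughCircles(cv2.medianBlur(g,3)[max(v-r,0):v+r,max(u-r,0):u+r],cv2.HOUGH_GRADIENT,1.0,100,param1=80,param2=12,minRadius=34,maxRadius=60)
    c=cs[0,0]; c=(c[0]+max(u-r,0),c[1]+max(v-r,0)); return c,ray(p,[c],z).round(4)[0]
E
python3 - <<'E'
from h import *
p,o=wrist(); print(circ(p,(311,239)),ray(p,[(311,239),(288,372)],.066).round(4)); print('bin',ray(p,[(414,135),(392,280)],.072).round(4)); print('tray end',ray(p,[(257,240),(252,400)],.02).round(4))
E
```

```text
((np.float32(306.5), np.float32(243.5)), array([0.6611, 0.1849, 0.066 ])) [[0.6639 0.188  0.066 ]
 [0.6505 0.0816 0.066 ]]
bin [[0.7198 0.2548 0.072 ]
 [0.717  0.162  0.072 ]]
tray end [[0.6259 0.1676 0.02  ]
 [0.6187 0.0058 0.02  ]]
```

Request:
arm_command:
  moves:
    - {"x": 0.6,"y": -0.25,"z": 0,"spin": 10,"claw": 87}
    - {"x": 0.5,"y": -0.25,"z": 0,"spin": 10,"claw": 87}
    - {"x": 0.4,"y": -0.2,"z": 0,"spin": 10,"claw": 87}
    - {"x": 0,"y": 0,"z": 0,"spin": 10,"claw": 87}
    - {"x": 0,"y": 0,"z": 0,"spin": 10,"claw": 87}
    - {"x": 0,"y": 0,"z": 0,"spin": 10,"claw": 87}
    - {"x": 0,"y": 0,"z": -2,"spin": 10,"claw": 87}
    - {"x": 0,"y": 0,"z": -2,"spin": 10,"claw": 87}
    - {"x": 0,"y": 0,"z": -2,"spin": 10,"claw": 87}
    - {"x": 0,"y": 0,"z": -3,"spin": 0,"claw": 87}
    - {"x": 0,"y": 0,"z": -1.3,"spin": 0,"claw": 87}
    - {"x": 0,"y": 0,"z": 0,"spin": 0,"claw": 82}

```text
time_s: 10.85
position: [0.6609, 0.1872, 0.0263]
orientation: [0.01, -3.139, 0.001]
wrist_force: [-0.4, -0.6, -0.2]
grip_width: 0.0698
grip_force: 0.0
```

Request:
arm_command:
  moves:
    - {"x": 0,"y": 0,"z": 0,"spin": 0,"claw": 78}
    - {"x": 0,"y": 0,"z": 0,"spin": 0,"claw": 76}
    - {"x": 0,"y": 0,"z": 0,"spin": 0,"claw": 75}
    - {"x": 0,"y": 0,"z": 0,"spin": 0,"claw": 75}

```text
time_s: 11.35
position: [0.6621, 0.1872, 0.0279]
orientation: [-0.01, 3.141, 0.0]
wrist_force: [0.9, -1.3, 0.8]
grip_width: 0.064
grip_force: 0.4
```

Request:
arm_command:
  moves:
    - {"x": 0,"y": 0,"z": 0,"spin": 0,"claw": 74.6}
    - {"x": 0,"y": 0,"z": 0,"spin": 0,"claw": 74.6}
    - {"x": 0,"y": 0,"z": 0,"spin": 0,"claw": 74.6}

```text
time_s: 11.72
position: [0.6617, 0.1872, 0.0272]
orientation: [0.01, -3.141, 0.0]
wrist_force: [-0.1, -0.8, -0.2]
grip_width: 0.0637
grip_force: 0.5
```

Request:
arm_command:
  moves:
    - {"x": 0,"y": 0,"z": 0,"spin": 0,"claw": 74.3}
    - {"x": 0,"y": 0,"z": 0,"spin": 0,"claw": 74.3}

```text
time_s: 11.98
position: [0.6617, 0.1872, 0.0273]
orientation: [0.01, -3.142, 0.0]
wrist_force: [-0.6, -0.4, 1.3]
grip_width: 0.0637
grip_force: 0.5
```

Request:
arm_command:
  moves:
    - {"x": 0,"y": 0,"z": 0,"spin": 0,"claw": 74.0}
    - {"x": 0,"y": 0,"z": 0,"spin": 0,"claw": 74.0}

```text
time_s: 12.22
position: [0.6617, 0.1872, 0.0273]
orientation: [0.01, -3.142, 0.0]
wrist_force: [-1.4, -0.5, -0.2]
grip_width: 0.0633
grip_force: 0.5
```

Request:
arm_command:
  moves:
    - {"x": 0,"y": 0,"z": 0,"spin": 0,"claw": 73.7}
    - {"x": 0,"y": 0,"z": 0,"spin": 0,"claw": 73.7}

```text
time_s: 12.48
position: [0.6617, 0.1873, 0.0273]
orientation: [-0.01, 3.142, -0.0]
wrist_force: [-0.3, -1.5, 0.6]
grip_width: 0.0626
grip_force: 0.5
```

Request:
arm_command:
  moves:
    - {"x": 0,"y": 0,"z": 0,"spin": 0,"claw": 73.4}
    - {"x": 0,"y": 0,"z": 0,"spin": 0,"claw": 73.4}

```text
time_s: 12.72
position: [0.6617, 0.1872, 0.0273]
orientation: [0.01, -3.142, -0.0]
wrist_force: [-0.0, -1.2, 2.1]
grip_width: 0.0629
grip_force: 0.6
```

Request:
arm_command:
  moves:
    - {"x": 0,"y": 0,"z": 0,"spin": 0,"claw": 73.0}
    - {"x": 0,"y": 0,"z": 0,"spin": 0,"claw": 73.0}

```text
time_s: 12.98
position: [0.6618, 0.1872, 0.0274]
orientation: [-0.01, 3.141, 0.0]
wrist_force: [-0.6, -1.4, 2.0]
grip_width: 0.0625
grip_force: 4.0
```

Request:
arm_command:
  moves:
    - {"x": 0,"y": 0,"z": 0,"spin": 0,"claw": 72.6}
    - {"x": 0,"y": 0,"z": 0,"spin": 0,"claw": 72.6}

```text
time_s: 13.22
position: [0.6618, 0.1872, 0.0274]
orientation: [-0.01, 3.141, -0.0]
wrist_force: [-0.5, -1.7, 1.9]
grip_width: 0.0624
grip_force: 10.6
```

Request:
arm_command:
  moves:
    - {"x": 0,"y": 0,"z": 0,"spin": 0,"claw": 72.2}
    - {"x": 0,"y": 0,"z": 0,"spin": 0,"claw": 72.2}

```text
time_s: 13.48
position: [0.6618, 0.1871, 0.0275]
orientation: [-0.01, 3.141, -0.0]
wrist_force: [-0.4, -1.7, 2.9]
grip_width: 0.0621
grip_force: 18.9
```

Request:
arm_command:
  moves:
    - {"x": 0,"y": 0,"z": 2,"spin": 0,"claw": 72.1}
    - {"x": 0,"y": 0,"z": 4,"spin": 0,"claw": 72.1}
    - {"x": 0,"y": 0,"z": 5,"spin": 0,"claw": 72.1}

```text
time_s: 13.85
position: [0.6609, 0.1875, 0.1378]
orientation: [0.011, -3.139, -0.0]
wrist_force: [1.1, 0.2, -0.8]
grip_width: 0.0617
grip_force: 21.2
```

Request:
arm_command:
  moves:
    - {"x": -2.7,"y": -0.6,"z": 0,"spin": -9.3,"claw": 72.1}
    - {"x": -2.7,"y": -0.6,"z": 0,"spin": -9.3,"claw": 72.1}
    - {"x": -2.7,"y": -0.6,"z": 0,"spin": -9.3,"claw": 72.1}
    - {"x": -2.7,"y": -0.6,"z": 0,"spin": -9.3,"claw": 72.1}
    - {"x": -2.7,"y": -0.6,"z": 0,"spin": -9.3,"claw": 72.1}
    - {"x": -2.7,"y": -0.6,"z": 0,"spin": -9.3,"claw": 72.1}
    - {"x": -2.7,"y": -0.6,"z": 0,"spin": -9.3,"claw": 72.1}
    - {"x": -2.7,"y": -0.6,"z": 0,"spin": -9.3,"claw": 72.1}
    - {"x": -2.7,"y": -0.6,"z": 0,"spin": -9.3,"claw": 72.1}
    - {"x": -2.7,"y": -0.6,"z": 0,"spin": -9.3,"claw": 72.1}
    - {"x": 0,"y": 0,"z": 0,"spin": 0,"claw": 72.1}

```text
time_s: 15.22
position: [0.3911, 0.1275, 0.1387]
orientation: [2.271, 2.17, 0.004]
wrist_force: [0.2, -0.1, -0.8]
grip_width: 0.0615
grip_force: 21.2
```

```bash
python3 - <<'E'
from h import *
p,o=wrist('w4.png'); st(o)
from seg import rect
p=shot('top','top3.png'); find(p,['tray_grip','jar_1_mid'])
E
```

```text
t 15.22 pos [0.3911 0.1275 0.1387] closeyaw -2.6 tilt [0.002 0.001] w 0.0615 gf 21.2 F [ 0.2 -0.1 -0.8] j6 0.28
tray_grip [0.522 0.06  0.003] 0.71
```

View pics/w4.png

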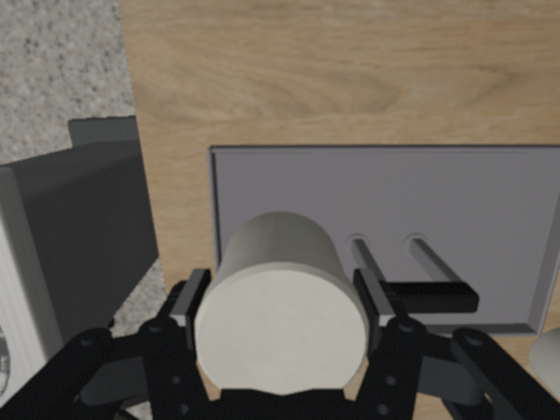

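The jar is held between the fingers. The tray's left corner is at (211,148), its top wall runs level at row 147 and its bottom right corner is at (532,330).

```bash
python3 - <<'E'
from h import *
p,o=wrist()
c=np.array([.4775,.0825]);a=np.radians(-2.5);R=np.array([[np.cos(a),-np.sin(a)],[np.sin(a),np.cos(a)]])
for uv in [(211,147),(540,146),(532,332),(211,200)]:
    P=ray(p,[uv],.02)[0]; print(uv,P.round(4),'tray frame',((P[:2]-c)@R).round(4))
P=ray(p,[(478,290)],.098)[0];print('bar end',((P[:2]-c)@R).round(4))
E
```

```text
(211, 147) [0.341  0.1742 0.02  ] tray frame [-0.1403  0.0856]
(540, 146) [0.5863 0.1645 0.02  ] tray frame [0.1052 0.0867]
(532, 332) [ 0.6106 -0.0022  0.02  ] tray frame [ 0.1366 -0.0788]
(211, 200) [0.3367 0.1335 0.02  ] tray frame [-0.1429  0.0448]
bar end [0.0294 0.0114]
```

Request:
arm_command:
  moves:
    - {"x": 0.1,"y": 0.05,"z": -5,"spin": 0,"claw": 72.1}
    - {"x": 0,"y": 0,"z": -3,"spin": 0,"claw": 72.1}
    - {"x": 0,"y": 0,"z": -2,"spin": 0,"claw": 72.1}
    - {"x": 0,"y": 0,"z": -0.5,"spin": 0,"claw": 72.1}
    - {"x": 0,"y": 0,"z": 0,"spin": 0,"claw": 72.1}
    - {"x": 0,"y": 0,"z": 0,"spin": 0,"claw": 72.1}

```text
time_s: 16.23
position: [0.3933, 0.1279, 0.0329]
orientation: [2.271, 2.17, 0.001]
wrist_force: [0.5, 0.9, -0.5]
grip_width: 0.0622
grip_force: 21.3
```

Request:
arm_command:
  moves:
    - {"x": 0,"y": 0,"z": 0,"spin": 0,"claw": 76}
    - {"x": 0,"y": 0,"z": 0,"spin": 0,"claw": 82}
    - {"x": 0,"y": 0,"z": 0,"spin": 0,"claw": 84}
    - {"x": 0,"y": 0,"z": 4,"spin": 0,"claw": 84}
    - {"x": 0,"y": 0,"z": 6,"spin": 0,"claw": 84}
    - {"x": 4,"y": -1,"z": 1,"spin": 0,"claw": 84}
    - {"x": 6,"y": -1,"z": 0,"spin": 0,"claw": 84}
    - {"x": 6,"y": -1,"z": 0,"spin": 0,"claw": 84}
    - {"x": 5,"y": -1,"z": 0,"spin": 0,"claw": 84}
    - {"x": 4,"y": -0.7,"z": 0,"spin": 0,"claw": 84}
    - {"x": 0,"y": 0,"z": 0,"spin": 0,"claw": 84}
    - {"x": 0,"y": 0,"z": 0,"spin": 0,"claw": 84}

```text
time_s: 17.73
position: [0.6422, 0.0809, 0.142]
orientation: [-2.271, -2.169, 0.001]
wrist_force: [-0.1, 0.2, 0.0]
grip_width: 0.072
grip_force: 0.0
```

```bash
python3 - <<'E'
from h import *
p,o=wrist('w5.png'); st(o); find(p,['jar_1_mid'])
p=shot('top','top4.png'); find(p,['jar_1_mid'])
E
```

```text
t 17.73 pos [0.6422 0.0809 0.142 ] closeyaw -2.6 tilt [-0.001  0.   ] w 0.072 gf 0.0 F [-0.1  0.2  0. ] j6 0.12
jar_1_mid [ 0.651 -0.027  0.068] 0.74
jar_1_mid [0.421 0.114 0.01 ] 0.61
```

View pics/w5.png

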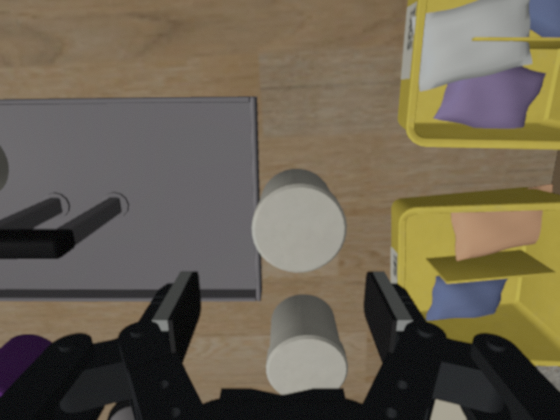

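Jar 1's lid is at (298,225), jar 2's at (306,358), and the tray's far end is at (258,200).

```bash
python3 - <<'E'
from h import *
p,o=wrist(); print(ray(p,[(298,225),(306,358)],.066).round(4))
c=np.array([.478,.084]);a=np.radians(-2.5);R=np.array([[np.cos(a),-np.sin(a)],[np.sin(a),np.cos(a)]])
for uv in [(255,97),(259,298)]: P=ray(p,[uv],.02)[0]; print((P[:2]-c)@R)
print(ray(p,[(400,120),(390,260)],.072).round(4))
E
```

```text
[[ 0.652   0.0785  0.066 ]
 [ 0.6548 -0.0312  0.066 ]]
[0.14396017 0.08398092]
[ 0.14320736 -0.08293375]
[[0.7146 0.1447 0.072 ]
 [0.7133 0.0526 0.072 ]]
```

Request:
arm_command:
  moves:
    - {"x": 1,"y": -0.25,"z": -4,"spin": 0,"claw": 84}
    - {"x": 0,"y": 0,"z": -4,"spin": 0,"claw": 84}
    - {"x": 0,"y": 0,"z": -2.5,"spin": 0,"claw": 84}
    - {"x": 0,"y": 0,"z": -1,"spin": 0,"claw": 84}
    - {"x": 0,"y": 0,"z": 0,"spin": 0,"claw": 79}
    - {"x": 0,"y": 0,"z": 0,"spin": 0,"claw": 76}
    - {"x": 0,"y": 0,"z": 0,"spin": 0,"claw": 74.5}
    - {"x": 0,"y": 0,"z": 0,"spin": 0,"claw": 73.5}
    - {"x": 0,"y": 0,"z": 0,"spin": 0,"claw": 73}
    - {"x": 0,"y": 0,"z": 0,"spin": 0,"claw": 72.5}
    - {"x": 0,"y": 0,"z": 0,"spin": 0,"claw": 72.5}

```text
time_s: 19.35
position: [0.6536, 0.0783, 0.0293]
orientation: [2.271, 2.169, 0.003]
wrist_force: [-2.3, 0.3, 5.6]
grip_width: 0.0628
grip_force: 25.8
```

Request:
arm_command:
  moves:
    - {"x": 0,"y": 0,"z": 0,"spin": 0,"claw": 72.2}
    - {"x": 0,"y": 0,"z": 0,"spin": 0,"claw": 72.2}

```text
time_s: 19.6
position: [0.6536, 0.0783, 0.0294]
orientation: [2.271, 2.169, 0.003]
wrist_force: [-1.7, 0.9, 7.0]
grip_width: 0.0621
grip_force: 32.2
```

Request:
arm_command:
  moves:
    - {"x": 0,"y": 0,"z": 2,"spin": 0,"claw": 72.4}
    - {"x": 0,"y": 0,"z": 5,"spin": 0,"claw": 72.4}
    - {"x": 0,"y": 0,"z": 6,"spin": 0,"claw": 72.4}
    - {"x": -3.5,"y": -0.5,"z": 0,"spin": 0,"claw": 72.4}
    - {"x": -5,"y": -0.6,"z": 0,"spin": 0,"claw": 72.4}
    - {"x": -5,"y": -0.6,"z": 0,"spin": 0,"claw": 72.4}
    - {"x": -5,"y": -0.6,"z": 0,"spin": 0,"claw": 72.4}
    - {"x": -5,"y": -0.6,"z": 0,"spin": 0,"claw": 72.4}
    - {"x": -3,"y": -0.2,"z": 0,"spin": 0,"claw": 72.4}
    - {"x": 0,"y": 0,"z": 0,"spin": 0,"claw": 72.4}
    - {"x": 0,"y": 0,"z": 0,"spin": 0,"claw": 72.4}

```text
time_s: 20.98
position: [0.3883, 0.0472, 0.1581]
orientation: [2.271, 2.169, 0.002]
wrist_force: [-0.3, 0.2, -0.9]
grip_width: 0.0625
grip_force: 31.6
```

Request:
arm_command:
  moves:
    - {"x": 0,"y": 0,"z": -5,"spin": 0,"claw": 72.4}
    - {"x": 0,"y": 0,"z": -4,"spin": 0,"claw": 72.4}
    - {"x": 0,"y": 0,"z": -2.5,"spin": 0,"claw": 72.4}
    - {"x": 0,"y": 0,"z": -0.8,"spin": 0,"claw": 72.4}
    - {"x": 0,"y": 0,"z": 0,"spin": 0,"claw": 72.4}
    - {"x": 0,"y": 0,"z": 0,"spin": 0,"claw": 72.8}
    - {"x": 0,"y": 0,"z": 0,"spin": 0,"claw": 76}
    - {"x": 0,"y": 0,"z": 0,"spin": 0,"claw": 82}
    - {"x": 0,"y": 0,"z": 0,"spin": 0,"claw": 84}

```text
time_s: 22.1
position: [0.3879, 0.0472, 0.0345]
orientation: [2.272, 2.169, 0.001]
wrist_force: [-0.0, -0.3, -0.1]
grip_width: 0.0714
grip_force: 0.0
```

Request:
arm_command:
  moves:
    - {"x": 0,"y": 0,"z": 4,"spin": 0,"claw": 84}
    - {"x": 0,"y": 0,"z": 6,"spin": 0,"claw": 84}
    - {"x": 4,"y": -1.2,"z": 1,"spin": 0,"claw": 84}
    - {"x": 6,"y": -1.7,"z": 0,"spin": 0,"claw": 84}
    - {"x": 6,"y": -1.7,"z": 0,"spin": 0,"claw": 84}
    - {"x": 6,"y": -1.7,"z": 0,"spin": 0,"claw": 84}
    - {"x": 4,"y": -1.7,"z": 0,"spin": 0,"claw": 84}
    - {"x": 0,"y": 0,"z": 0,"spin": 0,"claw": 84}
    - {"x": 0,"y": 0,"z": 0,"spin": 0,"claw": 84}

```text
time_s: 23.22
position: [0.6474, -0.0326, 0.1439]
orientation: [-2.271, -2.169, 0.001]
wrist_force: [-0.7, 0.2, 0.2]
grip_width: 0.0716
grip_force: 0.0
```

```bash
python3 - <<'E'
from h import *
p,o=wrist('w6.png'); st(o); find(p,['jar_1_mid']); t=shot('top')
cv2.imwrite('pics/c6.png',np.hstack([p['image'],np.pad(cv2.resize(t['image'][120:280,200:380],None,fx=1.33,fy=1.33),((0,420-213),(0,0),(0,0)))])[:,:,::-1])
E
```

```text
t 23.23 pos [ 0.6474 -0.0326  0.1439] closeyaw -2.6 tilt [-0.001  0.   ] w 0.0716 gf 0.0 F [-0.7  0.2  0.2] j6 -0.06
```

View pics/c6.png

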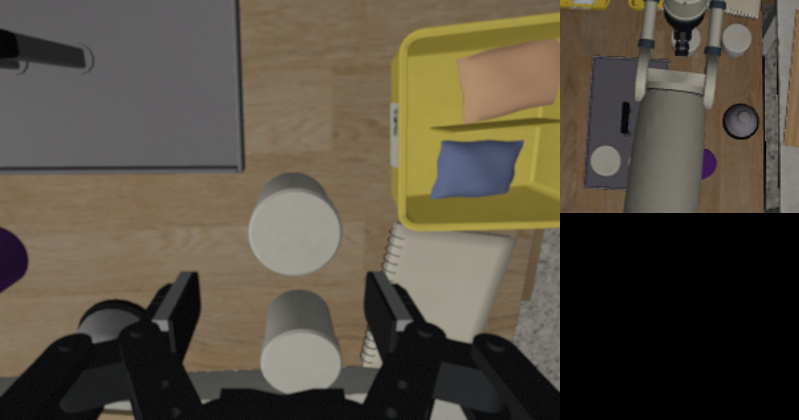

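Jar 2's lid is at (295,227) and jar 3's at (301,362), and the placed jar stands upright in the tray. Going down on jar 2.

Request:
arm_command:
  moves:
    - {"x": 0.8,"y": -0.35,"z": -4,"spin": 0,"claw": 84}
    - {"x": 0,"y": 0,"z": -4,"spin": 0,"claw": 84}
    - {"x": 0,"y": 0,"z": -2.5,"spin": 0,"claw": 84}
    - {"x": 0,"y": 0,"z": -1.1,"spin": 0,"claw": 84}
    - {"x": 0,"y": 0,"z": 0,"spin": 0,"claw": 79}
    - {"x": 0,"y": 0,"z": 0,"spin": 0,"claw": 76}
    - {"x": 0,"y": 0,"z": 0,"spin": 0,"claw": 74.5}
    - {"x": 0,"y": 0,"z": 0,"spin": 0,"claw": 73.5}
    - {"x": 0,"y": 0,"z": 0,"spin": 0,"claw": 73}
    - {"x": 0,"y": 0,"z": 0,"spin": 0,"claw": 73}

```text
time_s: 24.62
position: [0.656, -0.0363, 0.0289]
orientation: [2.272, 2.169, 0.001]
wrist_force: [-1.6, -0.6, 3.5]
grip_width: 0.0623
grip_force: 2.4
```

Request:
arm_command:
  moves:
    - {"x": 0,"y": 0,"z": 0,"spin": 0,"claw": 72.7}
    - {"x": 0,"y": 0,"z": 0,"spin": 0,"claw": 72.7}

```text
time_s: 24.88
position: [0.656, -0.0363, 0.029]
orientation: [2.272, 2.169, 0.001]
wrist_force: [-2.3, 0.3, 5.5]
grip_width: 0.0623
grip_force: 6.1
```

Request:
arm_command:
  moves:
    - {"x": 0,"y": 0,"z": 0,"spin": 0,"claw": 72.1}
    - {"x": 0,"y": 0,"z": 0,"spin": 0,"claw": 72.1}
    - {"x": 0,"y": 0,"z": 2,"spin": 0,"claw": 72.1}
    - {"x": 0,"y": 0,"z": 5,"spin": 0,"claw": 72.1}
    - {"x": -0.8,"y": 2,"z": 5,"spin": 0,"claw": 72.1}
    - {"x": -2.5,"y": 4,"z": 0,"spin": 0,"claw": 72.1}
    - {"x": -2.5,"y": 4.5,"z": 0,"spin": 0,"claw": 72.1}
    - {"x": -2,"y": 3.7,"z": 0,"spin": 0,"claw": 72.1}
    - {"x": -1,"y": 1.5,"z": 0,"spin": 0,"claw": 72.1}
    - {"x": 0,"y": 0,"z": 0,"spin": 0,"claw": 72.1}
    - {"x": 0,"y": 0,"z": 0,"spin": 0,"claw": 72.1}

```text
time_s: 26.25
position: [0.5684, 0.1197, 0.1484]
orientation: [2.273, 2.168, -0.0]
wrist_force: [0.2, -0.1, -0.6]
grip_width: 0.0621
grip_force: 17.3
```

Request:
arm_command:
  moves:
    - {"x": 0,"y": 0.1,"z": -5,"spin": 0,"claw": 72.1}
    - {"x": 0,"y": 0,"z": -3.5,"spin": 0,"claw": 72.1}
    - {"x": 0,"y": 0,"z": -2.2,"spin": 0,"claw": 72.1}
    - {"x": 0,"y": 0,"z": -0.7,"spin": 0,"claw": 72.1}
    - {"x": 0,"y": 0,"z": 0,"spin": 0,"claw": 72.1}
    - {"x": 0,"y": 0,"z": 0,"spin": 0,"claw": 72.6}
    - {"x": 0,"y": 0,"z": 0,"spin": 0,"claw": 76}
    - {"x": 0,"y": 0,"z": 0,"spin": 0,"claw": 81}
    - {"x": 0,"y": 0,"z": 0,"spin": 0,"claw": 83}

```text
time_s: 27.38
position: [0.5679, 0.1218, 0.0345]
orientation: [2.272, 2.17, 0.001]
wrist_force: [0.0, 0.2, 0.0]
grip_width: 0.0706
grip_force: 0.0
```

Request:
arm_command:
  moves:
    - {"x": 0,"y": 0,"z": 4,"spin": 0,"claw": 83}
    - {"x": 0,"y": 0,"z": 6,"spin": 0,"claw": 84}
    - {"x": 2,"y": -4.5,"z": 1,"spin": 0,"claw": 84}
    - {"x": 2,"y": -6,"z": 0,"spin": 0,"claw": 84}
    - {"x": 2,"y": -6,"z": 0,"spin": 0,"claw": 84}
    - {"x": 2,"y": -6,"z": 0,"spin": 0,"claw": 84}
    - {"x": 0,"y": -4,"z": 0,"spin": 0,"claw": 84}
    - {"x": 0,"y": 0,"z": 0,"spin": 0,"claw": 84}
    - {"x": 0,"y": 0,"z": 0,"spin": 0,"claw": 84}

```text
time_s: 28.5
position: [0.647, -0.1406, 0.1442]
orientation: [-2.272, -2.169, -0.001]
wrist_force: [-0.4, 0.1, -0.1]
grip_width: 0.0716
grip_force: 0.0
```

```bash
python3 - <<'E'
from h import *
p,o=wrist('w7.png'); st(o); find(p,['jar_1_mid']); t=shot('top')
cv2.imwrite('pics/c7.png',np.hstack([p['image'],np.pad(cv2.resize(t['image'][120:280,200:380],None,fx=1.33,fy=1.33),((0,420-213),(0,0),(0,0)))])[:,:,::-1])
E
```

```text
t 28.5 pos [ 0.647  -0.1406  0.1442] closeyaw -2.6 tilt [-0.     0.001] w 0.0716 gf 0.0 F [-0.4  0.1 -0.1] j6 -0.22
```

View pics/c7.png

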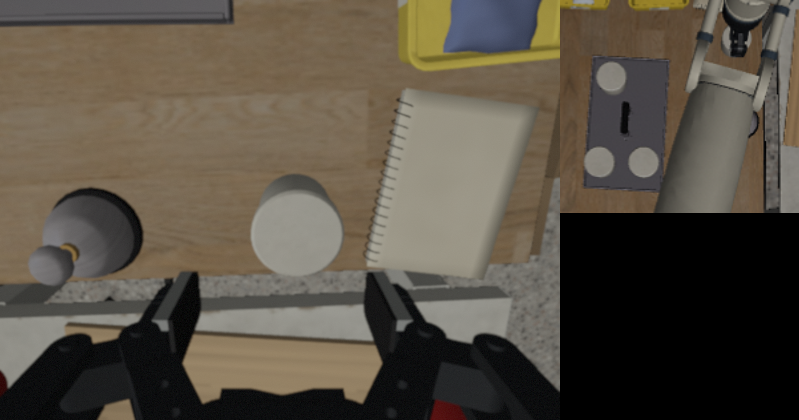

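Jar 3's lid is at (297,228), the notebook corner at (367,262) and the bell at (90,235). Three jars stand in the tray.

Request:
arm_command:
  moves:
    - {"x": 0.9,"y": -0.45,"z": -4,"spin": 0,"claw": 84}
    - {"x": 0,"y": 0,"z": -4,"spin": 0,"claw": 84}
    - {"x": 0,"y": 0,"z": -2.5,"spin": 0,"claw": 84}
    - {"x": 0,"y": 0,"z": -1.1,"spin": 0,"claw": 84}
    - {"x": 0,"y": 0,"z": 0,"spin": 0,"claw": 79}
    - {"x": 0,"y": 0,"z": 0,"spin": 0,"claw": 76}
    - {"x": 0,"y": 0,"z": 0,"spin": 0,"claw": 74.5}
    - {"x": 0,"y": 0,"z": 0,"spin": 0,"claw": 73.5}
    - {"x": 0,"y": 0,"z": 0,"spin": 0,"claw": 73}
    - {"x": 0,"y": 0,"z": 0,"spin": 0,"claw": 72.7}
    - {"x": 0,"y": 0,"z": 0,"spin": 0,"claw": 72.7}

```text
time_s: 30.02
position: [0.6569, -0.1458, 0.0296]
orientation: [2.27, 2.168, 0.002]
wrist_force: [2.1, 0.4, 4.8]
grip_width: 0.0623
grip_force: 5.6
```

Request:
arm_command:
  moves:
    - {"x": 0,"y": 0,"z": 0,"spin": 0,"claw": 72.1}
    - {"x": 0,"y": 0,"z": 0,"spin": 0,"claw": 72.1}
    - {"x": 0,"y": 0,"z": 2,"spin": 0,"claw": 72.1}
    - {"x": 0,"y": 0,"z": 5,"spin": 0,"claw": 72.1}
    - {"x": -0.3,"y": 2.5,"z": 5,"spin": 0,"claw": 72.1}
    - {"x": -2.5,"y": 4.5,"z": 0,"spin": 0,"claw": 72.1}
    - {"x": -2.5,"y": 5,"z": 0,"spin": 0,"claw": 72.1}
    - {"x": -2.5,"y": 4.5,"z": 0,"spin": 0,"claw": 72.1}
    - {"x": -1.5,"y": 2,"z": 0,"spin": 0,"claw": 72.1}
    - {"x": 0,"y": 0,"z": 0,"spin": 0,"claw": 72.1}
    - {"x": 0,"y": 0,"z": 0,"spin": 0,"claw": 72.1}

```text
time_s: 31.4
position: [0.5631, 0.0388, 0.1485]
orientation: [2.272, 2.169, -0.001]
wrist_force: [0.6, 0.1, -1.5]
grip_width: 0.062
grip_force: 15.9
```

Request:
arm_command:
  moves:
    - {"x": 0.1,"y": 0,"z": -5,"spin": 0,"claw": 72.1}
    - {"x": 0,"y": 0,"z": -3.5,"spin": 0,"claw": 72.1}
    - {"x": 0,"y": 0,"z": -2.2,"spin": 0,"claw": 72.1}
    - {"x": 0,"y": 0,"z": -0.65,"spin": 0,"claw": 72.1}
    - {"x": 0,"y": 0,"z": 0,"spin": 0,"claw": 72.1}
    - {"x": 0,"y": 0,"z": 0,"spin": 0,"claw": 72.6}
    - {"x": 0,"y": 0,"z": 0,"spin": 0,"claw": 76}
    - {"x": 0,"y": 0,"z": 0,"spin": 0,"claw": 81}
    - {"x": 0,"y": 0,"z": 0,"spin": 0,"claw": 83}
    - {"x": 0,"y": 0,"z": 4,"spin": 0,"claw": 83}
    - {"x": 0,"y": 0,"z": 6,"spin": 0,"claw": 83}
    - {"x": 0,"y": 0,"z": 5,"spin": 0,"claw": 83}

```text
time_s: 32.9
position: [0.5641, 0.0394, 0.1872]
orientation: [2.271, 2.169, 0.002]
wrist_force: [0.4, 0.5, -0.4]
grip_width: 0.071
grip_force: 0.0
```

Request:
arm_command:
  moves:
    - {"x": -1,"y": 0.5,"z": 0,"spin": -10,"claw": 70}
    - {"x": -1,"y": 0.5,"z": 0,"spin": -10,"claw": 60}
    - {"x": -1,"y": 0.5,"z": 0,"spin": -10,"claw": 60}
    - {"x": -1,"y": 0.5,"z": 0,"spin": -10,"claw": 60}
    - {"x": -1,"y": 0.5,"z": 0,"spin": -10,"claw": 60}
    - {"x": -1,"y": 0.5,"z": 0,"spin": -10,"claw": 60}
    - {"x": -1,"y": 0.5,"z": 0,"spin": -10,"claw": 60}
    - {"x": -1,"y": 0.5,"z": 0,"spin": -10,"claw": 60}
    - {"x": -0.5,"y": 0.5,"z": 0,"spin": -10,"claw": 60}
    - {"x": 0,"y": 0,"z": 0,"spin": 0,"claw": 60}
    - {"x": 0,"y": 0,"z": 0,"spin": 0,"claw": 60}

```text
time_s: 34.28
position: [0.4792, 0.0843, 0.1848]
orientation: [3.141, -0.067, 0.0]
wrist_force: [0.1, 0.2, 0.7]
grip_width: 0.0512
grip_force: 0.0
```

```bash
python3 - <<'E'
from h import *
p,o=wrist('w8.png'); st(o)
E
```

```text
t 34.27 pos [0.4792 0.0843 0.1848] closeyaw -92.4 tilt [ 0. -0.] w 0.0512 gf 0.0 F [0.1 0.2 0.7] j6 1.72
```

View pics/w8.png

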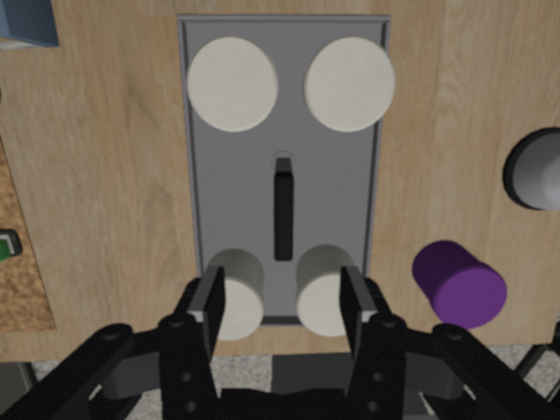

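All four jars stand upright in the tray, and the bar's top face runs from (284,175) to (284,258).

```bash
python3 - <<'E'
from h import *
p,o=wrist(); P=ray(p,[(284,174),(284,260)],.098); print(P.round(4),P.mean(0).round(4))
P=ray(p,[(285,17)],.02); print(P)
P=ray(p,[(233,84),(350,84)],.071); print(P)
E
```

```text
[[0.5088 0.0815 0.098 ]
 [0.4455 0.0841 0.098 ]] [0.4772 0.0828 0.098 ]
[[0.61783669 0.07572868 0.02      ]]
[[0.56788821 0.11421902 0.071     ]
 [0.56442226 0.0333312  0.071     ]]
```

Request:
arm_command:
  moves:
    - {"x": -0.2,"y": -0.1,"z": -4,"spin": 0,"claw": 60}
    - {"x": 0,"y": 0,"z": -4,"spin": 0,"claw": 60}
    - {"x": 0,"y": 0,"z": -2.5,"spin": 0,"claw": 50}
    - {"x": 0,"y": 0,"z": -1,"spin": 0,"claw": 40}
    - {"x": 0,"y": 0,"z": 0,"spin": 0,"claw": 25}
    - {"x": 0,"y": 0,"z": 0,"spin": 0,"claw": 20}
    - {"x": 0,"y": 0,"z": 0,"spin": 0,"claw": 16}
    - {"x": 0,"y": 0,"z": 0,"spin": 0,"claw": 12}
    - {"x": 0,"y": 0,"z": 0,"spin": 0,"claw": 10}
    - {"x": 0,"y": 0,"z": 0,"spin": 0,"claw": 10}

```text
time_s: 35.62
position: [0.478, 0.0834, 0.0716]
orientation: [-3.14, 0.072, -0.005]
wrist_force: [-0.5, -0.4, 5.9]
grip_width: 0.0127
grip_force: 59.9
```

Request:
arm_command:
  moves:
    - {"x": 0,"y": 0,"z": 0.5,"spin": 0,"claw": 10}
    - {"x": 0,"y": 0,"z": 1.5,"spin": 0,"claw": 10}
    - {"x": 0,"y": 0,"z": 2,"spin": 0,"claw": 10}
    - {"x": 0,"y": 0,"z": 3,"spin": 0,"claw": 10}
    - {"x": 0,"y": 0,"z": 3,"spin": 0,"claw": 10}
    - {"x": 0,"y": 0,"z": 2,"spin": 0,"claw": 10}
    - {"x": 0,"y": 0,"z": 0,"spin": 0,"claw": 10}
    - {"x": 0,"y": 0,"z": 0,"spin": 0,"claw": 10}

```text
time_s: 36.62
position: [0.4766, 0.0833, 0.1885]
orientation: [3.141, -0.072, -0.003]
wrist_force: [0.3, 0.1, -8.3]
grip_width: 0.0131
grip_force: 58.7
```

```bash
python3 - <<'E'
from seg import *
p=shot('top','top9.png'); hsv=cv2.cvtColor(p['image'],cv2.COLOR_RGB2HSV)
for s in(50,60,70): rect(p,(hsv[:,:,1]>s).astype(np.uint8)*255,(362,118,442,242),.008,'board')
s=shot('side','side9.png'); find(s,['board'])
c=s['image'][220:400,120:260]; t=p['image'][110:250,350:450]
cv2.imwrite('pics/c9.png',np.hstack([cv2.resize(t,(400,560)),cv2.resize(c,(400,560))])[:,:,::-1])
E
```

```text
board centre 575.8 -363.5 size 312 181 long axis deg from x -6.8
board centre 575.7 -363.5 size 311 181 long axis deg from x -6.8
board centre 575.8 -363.5 size 310 180 long axis deg from x -6.7
board [0.441 0.399 0.027] 0.75
board [ 0.594 -0.366  0.011] 0.7
```

View pics/c9.png

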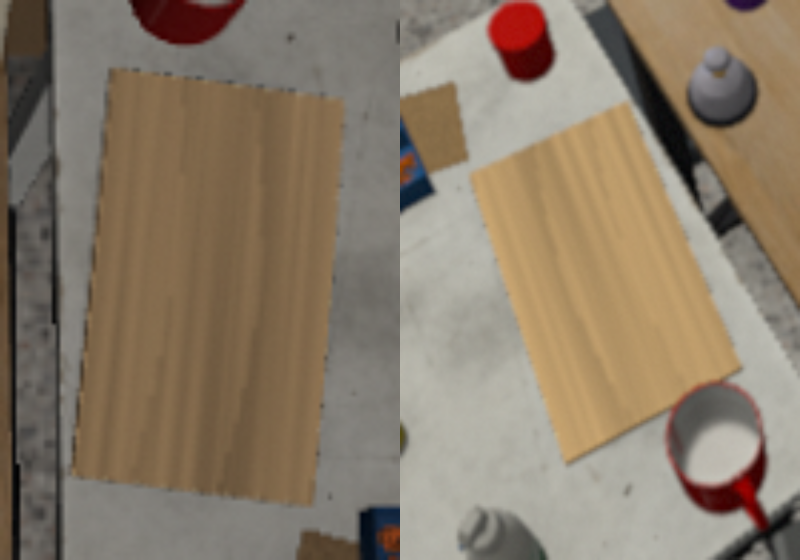

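The board is clear, with the mug just past its far end and the red jar off its near end. Carrying the tray over.

Request:
arm_command:
  moves:
    - {"x": 0,"y": -1.5,"z": 1,"spin": 0,"claw": 10}
    - {"x": 0.7,"y": -3,"z": 1,"spin": 0,"claw": 10}
    - {"x": 1,"y": -4,"z": 1,"spin": -0.5,"claw": 10}
    - {"x": 1,"y": -4.5,"z": 0,"spin": -0.5,"claw": 10}
    - {"x": 1,"y": -4.5,"z": 0,"spin": -0.5,"claw": 10}
    - {"x": 1,"y": -4.5,"z": 0,"spin": -0.5,"claw": 10}
    - {"x": 1,"y": -4.5,"z": 0,"spin": -0.5,"claw": 10}
    - {"x": 1,"y": -4.5,"z": 0,"spin": -0.5,"claw": 10}
    - {"x": 1,"y": -4.5,"z": 0,"spin": -0.5,"claw": 10}
    - {"x": 1,"y": -4.2,"z": 0,"spin": -0.5,"claw": 10}
    - {"x": 0.7,"y": -3,"z": 0,"spin": -0.2,"claw": 10}
    - {"x": 0.5,"y": -2,"z": 0,"spin": 0,"claw": 10}

```text
time_s: 38.28
position: [0.5752, -0.3665, 0.2191]
orientation: [3.136, -0.191, -0.002]
wrist_force: [0.7, 0.6, -6.6]
grip_width: 0.013
grip_force: 59.1
```

Request:
arm_command:
  moves:
    - {"x": 0,"y": 0,"z": -1,"spin": 0,"claw": 10}
    - {"x": 0,"y": 0,"z": 0,"spin": 0,"claw": 10}
    - {"x": 0,"y": 0,"z": 0,"spin": 0,"claw": 10}

```text
time_s: 38.65
position: [0.5758, -0.363, 0.2098]
orientation: [-3.136, 0.186, 0.001]
wrist_force: [-0.3, 0.3, -6.5]
grip_width: 0.0125
grip_force: 59.2
```

```bash
python3 - <<'E'
from h import *
p,o=wrist('w10.png'); st(o); t=shot('side'); 
cv2.imwrite('pics/c10.png',np.hstack([cv2.resize(p['image'],(420,315)),cv2.resize(t['image'][180:390,40:293],(379,315))])[:,:,::-1])
E
```

```text
t 38.65 pos [ 0.5758 -0.363   0.2098] closeyaw -96.8 tilt [-0.  0.] w 0.0125 gf 59.2 F [-0.3  0.3 -6.5] j6 1.08
```

View pics/c10.png

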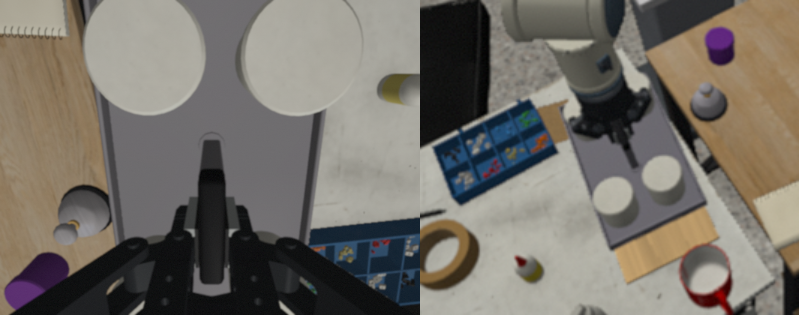

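The tray hangs level over the board, with its jars upright. Lowering.

Request:
arm_command:
  moves:
    - {"x": 0,"y": 0,"z": -1.5,"spin": 0,"claw": 10}
    - {"x": 0,"y": 0,"z": -2.5,"spin": 0,"claw": 10}
    - {"x": 0,"y": 0,"z": -3,"spin": 0,"claw": 10}
    - {"x": 0,"y": 0,"z": -2.5,"spin": 0,"claw": 10}
    - {"x": 0,"y": 0,"z": -1.5,"spin": 0,"claw": 10}
    - {"x": 0,"y": 0,"z": -1,"spin": 0,"claw": 10}
    - {"x": 0,"y": 0,"z": -0.4,"spin": 0,"claw": 10}
    - {"x": 0,"y": 0,"z": 0,"spin": 0,"claw": 10}
    - {"x": 0,"y": 0,"z": 0,"spin": 0,"claw": 10}

```text
time_s: 39.88
position: [0.5765, -0.3639, 0.087]
orientation: [3.135, -0.187, 0.003]
wrist_force: [-0.5, 0.0, -7.1]
grip_width: 0.013
grip_force: 59.2
```

Request:
arm_command:
  moves:
    - {"x": 0,"y": 0,"z": -0.3,"spin": 0,"claw": 10}
    - {"x": 0,"y": 0,"z": 0,"spin": 0,"claw": 10}
    - {"x": 0,"y": 0,"z": -0.2,"spin": 0,"claw": 10}
    - {"x": 0,"y": 0,"z": 0,"spin": 0,"claw": 10}
    - {"x": 0,"y": 0,"z": 0,"spin": 0,"claw": 10}

```text
time_s: 40.5
position: [0.576, -0.3636, 0.0808]
orientation: [-3.136, 0.187, 0.0]
wrist_force: [0.4, 0.0, -7.0]
grip_width: 0.0131
grip_force: 59.2
```

Request:
arm_command:
  moves:
    - {"x": 0,"y": 0,"z": -0.15,"spin": 0,"claw": 10}
    - {"x": 0,"y": 0,"z": 0,"spin": 0,"claw": 10}
    - {"x": 0,"y": 0,"z": 0,"spin": 0,"claw": 10}

```text
time_s: 40.88
position: [0.5762, -0.3638, 0.0797]
orientation: [3.136, -0.187, 0.001]
wrist_force: [0.0, 0.4, -5.4]
grip_width: 0.0129
grip_force: 59.4
```

Request:
arm_command:
  moves:
    - {"x": 0,"y": 0,"z": -0.1,"spin": 0,"claw": 10}
    - {"x": 0,"y": 0,"z": 0,"spin": 0,"claw": 10}
    - {"x": 0,"y": 0,"z": 0,"spin": 0,"claw": 10}

```text
time_s: 41.25
position: [0.5762, -0.3638, 0.0797]
orientation: [3.135, -0.187, 0.002]
wrist_force: [-4.0, 2.3, 4.0]
grip_width: 0.0128
grip_force: 60.6
```

Request:
arm_command:
  moves:
    - {"x": 0,"y": 0,"z": 0,"spin": 0,"claw": 18}
    - {"x": 0,"y": 0,"z": 0,"spin": 0,"claw": 30}
    - {"x": 0,"y": 0,"z": 0,"spin": 0,"claw": 45}
    - {"x": 0,"y": 0,"z": 0,"spin": 0,"claw": 45}
    - {"x": 0,"y": 0,"z": 4,"spin": 0,"claw": 45}
    - {"x": 0,"y": 0,"z": 5,"spin": 0,"claw": 30}
    - {"x": 0,"y": 3,"z": 3,"spin": 0,"claw": 0}
    - {"x": -2,"y": 4,"z": 0,"spin": 0,"claw": 0}
    - {"x": -2,"y": 4,"z": 0,"spin": 0,"claw": 0}
    - {"x": -2,"y": 4,"z": 0,"spin": 0,"claw": 0}
    - {"x": -2,"y": 3,"z": 0,"spin": 0,"claw": 0}
    - {"x": -0.6,"y": 2,"z": 0,"spin": 0,"claw": 0}

```text
time_s: 42.75
position: [0.4895, -0.1625, 0.1989]
orientation: [3.136, -0.187, 0.002]
wrist_force: [1.7, 0.5, -0.2]
grip_width: 0.0002
grip_force: 0.0
```

Request:
arm_command:
  moves:
    - {"x": 0,"y": 0,"z": 0,"spin": 0,"claw": 0}
    - {"x": 0,"y": 0,"z": 0,"spin": 0,"claw": 0}

```text
time_s: 43.0
position: [0.4905, -0.1643, 0.1982]
orientation: [3.136, -0.188, 0.0]
wrist_force: [0.3, -0.3, 0.3]
grip_width: 0.0002
grip_force: 0.0
```

```bash
python3 - <<'E'
from h import *
p,o=wrist('w11.png'); st(o); find(p,['bell_top']); t=shot('side'); 
cv2.imwrite('pics/c11.png',np.hstack([cv2.resize(p['image'],(420,315)),cv2.resize(t['image'][180:390,40:293],(379,315))])[:,:,::-1])
E
```

```text
t 43.0 pos [ 0.4905 -0.1643  0.1982] closeyaw -96.9 tilt [ 0. -0.] w 0.0002 gf 0.0 F [ 0.3 -0.3  0.3] j6 1.3
bell_top [ 0.494 -0.164  0.038] 0.64
```

View pics/c11.png

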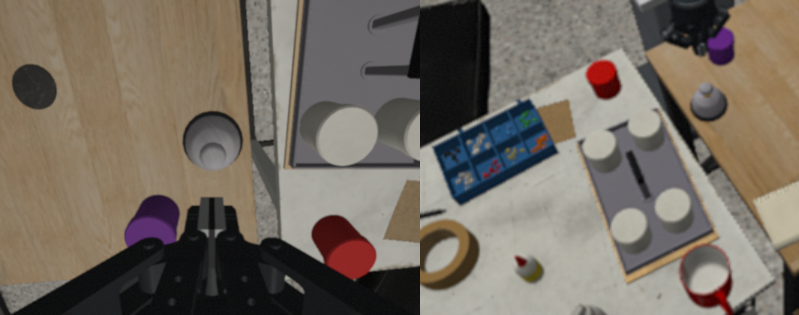

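The tray sits on the board with all four jars upright. The plunger head is at about (283,206) in full-frame pixels. Checking both numerically.

```bash
python3 - <<'E'
from seg import *
p,o=wrist(); print('plunger',ray(p,[(283,206)],.073).round(4),'dome foot',ray(p,[(283,188)],.01).round(4))
t=shot('top','t11.png'); hsv=cv2.cvtColor(t['image'],cv2.COLOR_RGB2HSV).astype(int); H,S,V=hsv[:,:,0],hsv[:,:,1],hsv[:,:,2]
tm=((S<40)&(V<98)).astype(np.uint8)*255
rect(t,tm,(366,122,440,240),.028,'tray')
rect(t,(((S>60))|(tm>0)).astype(np.uint8)*255,(364,118,440,242),.008,'all')
cv2.imwrite('pics/c12.png',cv2.resize(t['image'][110:250,320:460],(560,560),interpolation=cv2.INTER_CUBIC)[:,:,::-1])
E
```

```text
plunger [[ 0.4856 -0.1648  0.073 ]] dome foot [[ 0.4843 -0.1649  0.01  ]]
tray centre 575.0 -346.1 size 305 206 long axis deg from x -5.8
all centre 563.7 -352.8 size 346 216 long axis deg from x -2.9
```

View pics/c12.png

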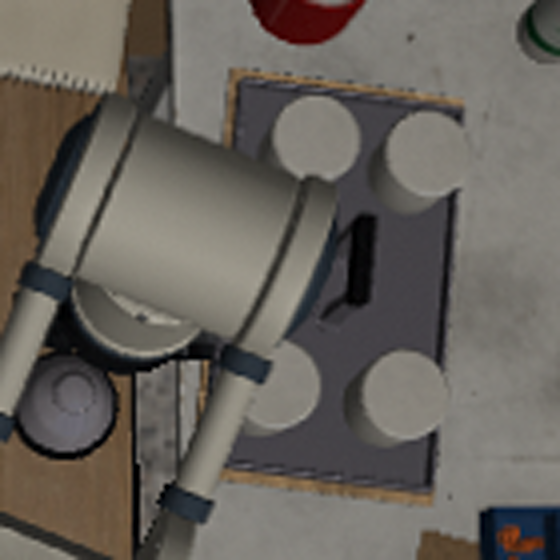

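The tray lies square on the board with even margins. Now the bell.

Request:
arm_command:
  moves:
    - {"x": -0.7,"y": 0,"z": -4,"spin": 0,"claw": 0}
    - {"x": 0,"y": 0,"z": -4,"spin": 0,"claw": 0}
    - {"x": 0,"y": 0,"z": -2.5,"spin": 0,"claw": 0}
    - {"x": 0,"y": 0,"z": -1,"spin": 0,"claw": 0}
    - {"x": 0,"y": 0,"z": 0,"spin": 0,"claw": 0}
    - {"x": 0,"y": 0,"z": -0.4,"spin": 0,"claw": 0}
    - {"x": 0,"y": 0,"z": -0.3,"spin": 0,"claw": 0}
    - {"x": 0,"y": 0,"z": -0.2,"spin": 0,"claw": 0}
    - {"x": 0,"y": 0,"z": -0.2,"spin": 0,"claw": 0}
    - {"x": 0,"y": 0,"z": 0,"spin": 0,"claw": 0}

```text
time_s: 44.5
position: [0.4833, -0.1638, 0.0728]
orientation: [3.136, -0.187, 0.001]
wrist_force: [-0.7, 0.7, 3.7]
grip_width: -0.0001
grip_force: 1.5
```

Request:
arm_command:
  moves:
    - {"x": 0,"y": 0,"z": -0.2,"spin": 0,"claw": 0}
    - {"x": 0,"y": 0,"z": 0,"spin": 0,"claw": 0}

```text
time_s: 44.75
position: [0.4833, -0.1637, 0.0705]
orientation: [3.136, -0.187, 0.001]
wrist_force: [-0.1, -0.4, 4.0]
grip_width: 0.0001
grip_force: 2.0
```

Request:
arm_command:
  moves:
    - {"x": 0,"y": 0,"z": -0.2,"spin": 0,"claw": 0}
    - {"x": 0,"y": 0,"z": -0.2,"spin": 0,"claw": 0}
    - {"x": 0,"y": 0,"z": -0.15,"spin": 0,"claw": 0}
    - {"x": 0,"y": 0,"z": 0,"spin": 0,"claw": 0}
    - {"x": 0,"y": 0,"z": 0,"spin": 0,"claw": 0}

```text
time_s: 45.38
position: [0.4833, -0.1637, 0.0652]
orientation: [3.136, -0.188, 0.001]
wrist_force: [-0.8, 0.2, 6.3]
grip_width: 0.0005
grip_force: 3.1
```

Request:
arm_command:
  moves:
    - {"x": 0,"y": 0,"z": -0.15,"spin": 0,"claw": 0}
    - {"x": 0,"y": 0,"z": 0,"spin": 0,"claw": 0}
    - {"x": 0,"y": 0,"z": 0,"spin": 0,"claw": 0}

```text
time_s: 45.75
position: [0.4833, -0.1637, 0.0639]
orientation: [3.136, -0.187, 0.002]
wrist_force: [-0.4, 0.7, 6.9]
grip_width: 0.0002
grip_force: 3.4
```

Request:
arm_command:
  moves:
    - {"x": 0,"y": 0,"z": -0.1,"spin": 0,"claw": 0}
    - {"x": 0,"y": 0,"z": 0,"spin": 0,"claw": 0}
    - {"x": 0,"y": 0,"z": 0,"spin": 0,"claw": 0}

```text
time_s: 46.12
position: [0.4833, -0.1638, 0.063]
orientation: [3.136, -0.187, 0.002]
wrist_force: [-0.4, 0.2, 6.8]
grip_width: 0.0001
grip_force: 3.6
```

Request:
arm_command:
  moves:
    - {"x": 0,"y": 0,"z": -0.05,"spin": 0,"claw": 0}
    - {"x": 0,"y": 0,"z": 0,"spin": 0,"claw": 0}
    - {"x": 0,"y": 0,"z": 0,"spin": 0,"claw": 0}

```text
time_s: 46.5
position: [0.4833, -0.1638, 0.0627]
orientation: [3.136, -0.187, 0.002]
wrist_force: [-1.5, -0.2, 8.3]
grip_width: -0.0001
grip_force: 4.2
```

Request:
arm_command:
  moves:
    - {"x": 0,"y": 0,"z": -0.07,"spin": 0,"claw": 0}
    - {"x": 0,"y": 0,"z": 0,"spin": 0,"claw": 0}
    - {"x": 0,"y": 0,"z": 0,"spin": 0,"claw": 0}

```text
time_s: 46.88
position: [0.4834, -0.1638, 0.0627]
orientation: [3.135, -0.187, 0.002]
wrist_force: [-2.7, 0.3, 11.2]
grip_width: -0.0
grip_force: 5.7
```

At the stop: the force rose to 11 N with no further travel. Releasing and retreating.

Request:
arm_command:
  moves:
    - {"x": 0,"y": 0,"z": 0.5,"spin": 0,"claw": 0}
    - {"x": 0,"y": 0,"z": 1.5,"spin": 0,"claw": 0}
    - {"x": 0,"y": 0,"z": 4,"spin": 0,"claw": 0}
    - {"x": 0,"y": 0,"z": 6,"spin": 0,"claw": 0}
    - {"x": 0,"y": 3,"z": 4,"spin": 0,"claw": 0}
    - {"x": -2,"y": 6,"z": 0,"spin": 0,"claw": 0}
    - {"x": -2,"y": 6,"z": 0,"spin": 0,"claw": 0}
    - {"x": -2,"y": 6,"z": 0,"spin": 0,"claw": 0}
    - {"x": 0,"y": 0,"z": 0,"spin": 0,"claw": 0}
    - {"x": 0,"y": 0,"z": 0,"spin": 0,"claw": 0}

```text
time_s: 48.12
position: [0.4236, 0.044, 0.2209]
orientation: [3.135, -0.186, -0.001]
wrist_force: [-0.3, 0.1, 0.6]
grip_width: 0.0001
grip_force: 0.0
```

```bash
python3 - <<'E'
from h import *
st(); t=shot('top'); s=shot('side')
cv2.imwrite('pics/c13.png',np.hstack([cv2.resize(t['image'],(400,300)),cv2.resize(s['image'][180:390,40:293],(361,300))])[:,:,::-1])
from seg import rect
hsv=cv2.cvtColor(t['image'],cv2.COLOR_RGB2HSV)
tm=((hsv[:,:,1]<40)&(hsv[:,:,2]<98)).astype(np.uint8)*255
rect(t,(hsv[:,:,2]<25).astype(np.uint8)*255,(390,150,425,200),.106,'grip')
E
```

```text
t 48.12 pos [0.4236 0.044  0.2209] closeyaw -96.8 tilt [-0.001 -0.001] w 0.0001 gf 0.0 F [-0.3  0.1  0.6] j6 1.71
grip centre 571.9 -353.3 size 64 30 long axis deg from x -6.4
```

View pics/c13.png

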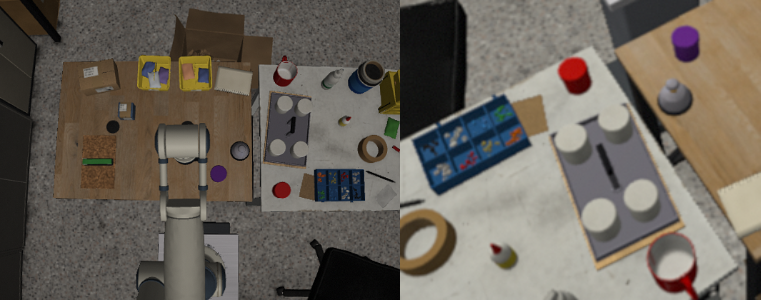

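All is in place: the tray with four upright jars is centred on the board, the stapler is on the mat, and the arm is clear.

```bash
python3 -c "
from cell import env
print(env.finish_job())"
```

```text
the job is handed in; nothing more can be done
None
```

The job is handed in: the stapler is on the cork mat, all four jars are upright in the tray (highest grip reading 32 N), the tray is set square in the middle of the plywood board, and the bell was then pressed to its stop at about 11 N and released, all by about 48 s; the hand-in returned no verdict.

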